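# Send the sample shuttle home and start the force test

### The arm

A 6-joint arm with a two-finger parallel gripper is mounted at the origin on the work surface. World frame = base frame: x ahead of the robot, y to its left, z up, the work surface at z = 0. Lengths are in mm, angles in rad, forces in N, time in s.
With the tool pointing down it reaches from about 325 to 775 mm from the base axis. Payload 5.5 kg.
Tool frame: the origin (TCP) lies midway between the tips of the shut fingers; the grasp point (between the pads) lies 19 mm behind it; z points along the fingers, x is the direction in which the jaws open and shut, and the axes are right-handed (so a half turn about z gives the same grasp; the last joint's range is limited). The gripper opens to 85 mm and grips with 20 to 120 N. Pads are 22 mm wide; open, the fingers measure 114 mm over their backs; the gripper's body (76 mm by 85 mm) begins 54 mm behind the grasp point. The pads swing forward as they close: fully open they stand 13 mm farther back than shut.
Start: joints at [1.135, 0.091, 1.231, -0, 1.82, -0.057], TCP at [221.889, 557.478, 231.275] pointing down, gripper open.
Joint ranges: [-2.87, 2.87], [-0.86, 2.18], [0.17, 2.46], [-1.51, 4.65], [0.06, 2.69], [-2.65, 2.65]. Speed limits (rad/s): [2.57, 2.57, 3.01, 3.14, 3.14, 3.14].

### API

Orientations are given as [roll, pitch, yaw] about the fixed x, y, z axes, in that order (R = Rz(yaw) Ry(pitch) Rx(roll)).
In Python, from bench import * gives the robot as it stands.
- The arm moves only by the tool jog_arm, never from a script. Its argument "commands" is a list of rows, each a list of 7 numbers: the turn, a rotation vector about the tool's x, y, z in rad, then the shift along the tool's x, y, z in mm, then the opening, from -1 (shut) to 1 (fully open). In form: [[ax, ay, az, tx, ty, tz, fingers], ...]. A call has 1 to 8 rows; each row is the pose to reach, as a shift and turn from the pose commanded when the call began, along the tool's axes at that moment; what a row does not reach only later rows make up. A row lasts 1/8 s, in which the tool goes at most 62.5 mm and 10.7 degrees, less where a joint would pass 70% of its speed; a pose out of reach is approached as far as the arm can. A call with a gripper value outside its range is refused whole. The fingers move at their own pace and stop on an object; the grip force is fixed at half the most. Time passes only in rows, so rows that repeat a pose let the fingers close. It gives the time, the measured TCP pose, the force and the opening at its end, in the units of the state.
- read_state(): the state, without advancing time (a new reading comes with each control period).
- camera(name): name is "side" or "top" or "wrist"; returns a dict with "img" (384x512x3 uint8, red, green, blue), "mtx" (3x3 intrinsics, pixels), "R" (3x3) and "t" (3): a world point X has camera coordinates R X + t. Camera axes: x right, y down, z forward; pixel columns grow to the right and rows downward; lengths in mm; the calibration is good to about 2 mm. A picture is of the moment at which its call begins. There is no depth.
- hand_in(): hands the job in, once; it reports no verdict.
The state is a dict: "t": time; "qpos": joint angles; "joint_velocities": joint speeds; "tau": joint torques, N m; "position": TCP position; "tcp_rot": TCP orientation; "contact_force": force on the tool from outside, world axes, zero at the start; "wrist_torque": the same for the moment, N m; "gripper_width": finger opening in mm.
Only numpy, scipy, OpenCV 4.12 (cv2) and the standard library are available. Lean on these libraries where they do the work, as an engineer would, in place of code of your own. Each camera call takes 0.05 s, during which the arm holds its last target.

### The job

Run the next sample on the insertion-force tester: with the fingertips, gently push the sample shuttle by its front plate all the way in under the plug until it stops. Then press the green start button on the console lightly until it gives, let it come back up, and withdraw. Do not press the red or yellow buttons, do not lift or unseat the sample, and leave everything else where it is.

Things in the scene. Friction and masses are not known exactly. Their poses are not given: they have to be found in the camera images.
- tester: bench force tester, fixed; base 340 (x) x 300 (y), x -70 to +270 in its frame (origin on the table, +x into the machine), steel deck at z 78. Columns at x 160, y +-125 (tops z 368) and a teal crossbeam (40 deep, z 313 to 352) hold a load cell and white plug over x 160, y 0, lower end z 183. Place and yaw vary; left or right of the console
- shuttle (a joint): how far the tester's sample shuttle is pushed in, m: 0 = out towards the robot, as at the start, 0.090 = fully home at its hard stop under the plug. It runs along the tester's +x on rails, cannot lift, weighs 0.9 kg, takes about 3 N to slide (more when faster) and stays where it is left
- shuttle_push (a point): middle of the outer face of the shuttle's upright push plate (grey with black inlay; 110 wide, 10 thick; top edge 22 above this point, at z 155; lower edge 28 below it; the deck 55 below it). Axes are the tester's: push along +x. The shuttle's flat plate behind it is 130 wide, top at z 112
- nest (a point): middle of the floor of the black nest on the shuttle, 131 behind the push plate's outer face, z 117; moves with the shuttle. The nest's pocket is 46 (x) x 64 (y), 5 deep above its floor
- sample: test sample lying loose in the nest: green circuit board 43 x 61 x 5 with a white socket to 19 above its underside; origin centre of underside
- console: operator console, fixed: blue wedge 170 (x) x 270 (y), origin on the table under its middle; white face rises away from the robot at 12.6 deg, z 70 at the middle. Eight buttons: six yellow in two rows of three at the left; at the right, seen from the robot, green start (farther) and red stop (nearer). Place and yaw vary; left or right of the tester
- start_top (a point): top centre of the green start button's cap, 24 across, on the console, 22 above the face and 10 above its black bezel (40 across); z axis points out of the cap, square to the sloped face; the x axis runs along the face, away from the robot
- start (a joint): how far the green start button is pressed, m: 0 up, 0.006 fully down; a spring returns it, fully down takes 5 N
- stop_top (a point): top centre of the red stop button's cap, 24 across, 68 nearer the robot than the green one along the face
- stop (a joint): how far the red stop button is pressed, m: 0 up, 0.006 fully down, like start
- jog0 (a joint): how far this yellow jog button is pressed, m, like start; far row, left. Cap 24 across; pitch 46 along the console's y, rows 68 apart; in the console's frame y = 93 mm, the start button is at y = -77
- jog1 (a joint): how far this yellow jog button is pressed, m, like start; far row, middle. Cap 24 across; pitch 46 along the console's y, rows 68 apart; in the console's frame y = 47 mm, the start button is at y = -77
- jog2 (a joint): how far this yellow jog button is pressed, m, like start; far row, right. Cap 24 across; pitch 46 along the console's y, rows 68 apart; in the console's frame y = 1 mm, the start button is at y = -77
- jog3 (a joint): how far this yellow jog button is pressed, m, like start; near row, left. Cap 24 across; pitch 46 along the console's y, rows 68 apart; in the console's frame y = 93 mm, the start button is at y = -77
- jog4 (a joint): how far this yellow jog button is pressed, m, like start; near row, middle. Cap 24 across; pitch 46 along the console's y, rows 68 apart; in the console's frame y = 47 mm, the start button is at y = -77
- jog5 (a joint): how far this yellow jog button is pressed, m, like start; near row, right. Cap 24 across; pitch 46 along the console's y, rows 68 apart; in the console's frame y = 1 mm, the start button is at y = -77
- spare_plug: spare white connector plug 22 x 34 x 18 lying on the tester's deck to the right of the shuttle; origin centre of underside
- weight: brass 500 g calibration weight with a knob, 44 across, 64 tall, standing on the table behind the console; origin centre of underside
- caliper: digital caliper 235 x 62 x 12 lying on the table on the robot's side of the console; origin underside, mid-length; its length is its x axis
- screwdriver: screwdriver with orange handle, about 30 thick, lying on the table on the robot's side of the tester; length along its x axis, blade to +x; origin in its underside
- done_sample: already tested sample, same green board and white socket, lying on the tester's deck to the left of the shuttle; origin centre of underside
Mind the look-alikes: they are no part of the job. What is shaped like the sample but black or brown is not meant.

How it is judged:
By the outcome, as a careful person would: the job done as asked, in the order asked, and still so for the second after the job is handed in, with the robot touching nothing.
It also fails if it takes over 45 s, if anything falls off the work surface, if the arm or the gripper's body presses on something with over 40 N, if the wrist force passes 120 N, or if a joint passes its speed limit or range.

## Working session

There is one attempt and no reset: what is moved stays moved. The work goes in short steps, Python scripts to look and compute and a tool call to move; the robot and the scene stay as the last step left them, time stands still between calls to the robot, and variables do not carry over. Pictures are saved under pics/ and viewed, and the job is handed in when it is done.

Besides the shell and the picture viewer there is one more tool, called after "Call:" as a command line: name --pt "numbers of a row" for each row, then --argument value for the rest. jog_arm: Moves the arm, as the interface text tells. Its arguments: {"type":"object","properties":{"commands":{"type":"array"}},"required":["commands"]}

```bash
mkdir -p pics
python3 - <<'E'
from bench import *
import cv2
for n in ["side","top","wrist"]:
    c=camera(n); cv2.imwrite(f"pics/{n}0.png",c["img"][:,:,::-1])
    print(n,c["mtx"].round(1).tolist(),c["R"].round(4).tolist(),c["t"].round(1).tolist())
print(read_state())
E
```

```text
side [[378.0, 0.0, 257.8], [0.0, 378.0, 186.3], [0.0, 0.0, 1.0]] [[0.7185, -0.6952, -0.0218], [-0.4947, -0.4887, -0.7186], [0.489, 0.5271, -0.6951]] [-333.7, 353.8, 968.7]
top [[427.3, 0.0, 258.2], [0.0, 427.3, 187.2], [0.0, 0.0, 1.0]] [[-0.0114, -0.9999, 0.0023], [-0.9902, 0.011, -0.1394], [0.1393, -0.0039, -0.9902]] [35.4, 527.8, 1151.6]
wrist [[264.8, 0.0, 255.5], [0.0, 264.8, 192.9], [0.0, 0.0, 1.0]] [[0.3707, 0.9288, -0.0016], [0.8895, -0.3545, 0.2883], [0.2672, -0.1083, -0.9575]] [-600.3, -37.9, 379.1]
{'t': 0.15, 'qpos': array([ 1.13528638e+00,  9.16832860e-02,  1.23160838e+00,  1.23085474e-05,
        1.81980979e+00, -5.66938092e-02]), 'joint_velocities': array([-0.00037499, -0.00207231, -0.00320818, -0.00097655,  0.00276516,
        0.00121398]), 'tau': array([ 1.53980887e-03, -4.59370673e+01, -4.18525815e+01, -6.89056628e-05,
        9.61776590e-03,  3.91854059e-06]), 'position': array([221.79553084, 557.26772806, 230.41269572]), 'tcp_rot': array([-3.14149525e+00,  1.50570059e-03,  1.19198329e+00]), 'contact_force': array([ 0.31645898, -0.3120946 , -0.16094908]), 'wrist_torque': array([-0.00835174,  0.02563924,  0.03751918]), 'gripper_width': 85.5714635085113}
```

View pics/top0.png

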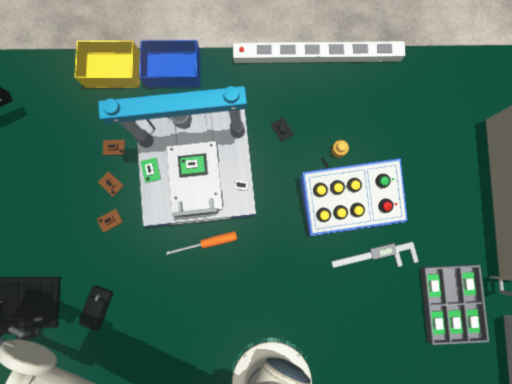

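View pics/side0.png

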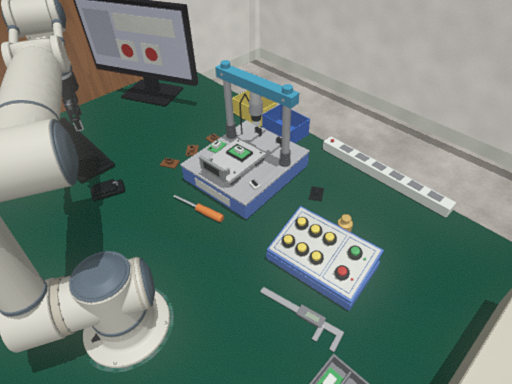

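View pics/wrist0.png

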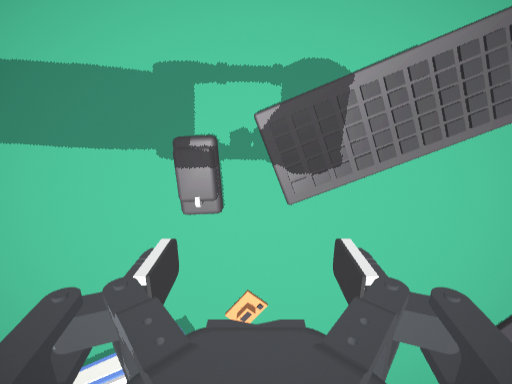

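The top view shows the tester around (195,155) with its front plate near (195,207). The console is around (355,197), with the green button at (383,181) and the red one at (387,206). I'll enlarge both.

Run:
```python
import cv2
t=cv2.imread("pics/top0.png"); s=cv2.imread("pics/side0.png")
cv2.imwrite("pics/tc1.png",cv2.resize(t[80:235,90:265],None,fx=4.5,fy=3.8710,interpolation=cv2.INTER_CUBIC) if 0 else cv2.resize(t[90:235,95:265],None,fx=4,fy=4,interpolation=cv2.INTER_CUBIC))
cv2.imwrite("pics/tc2.png",cv2.resize(t[150:245,295:415],None,fx=6,fy=6,interpolation=cv2.INTER_CUBIC))
cv2.imwrite("pics/sc1.png",cv2.resize(s[60:215,175:315],None,fx=3.8,fy=3.8,interpolation=cv2.INTER_CUBIC))
cv2.imwrite("pics/sc2.png",cv2.resize(s[205:305,262:392],None,fx=6,fy=6,interpolation=cv2.INTER_CUBIC))
```

```text
(no output)
```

View pics/tc1.png

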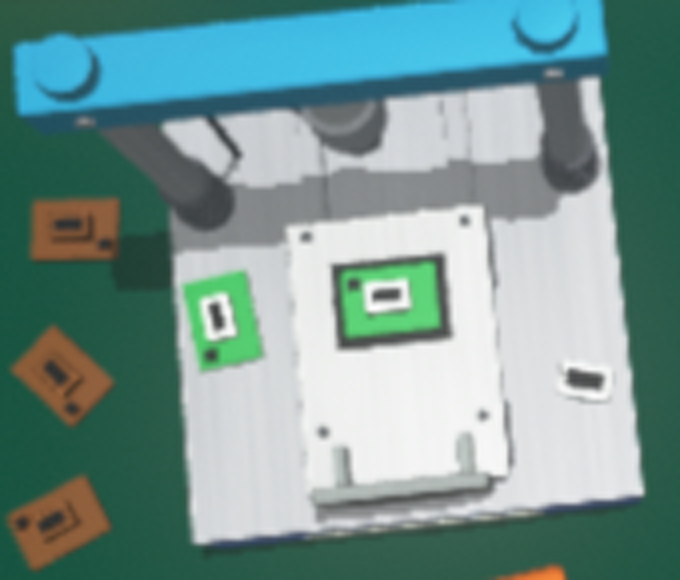

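View pics/tc2.png

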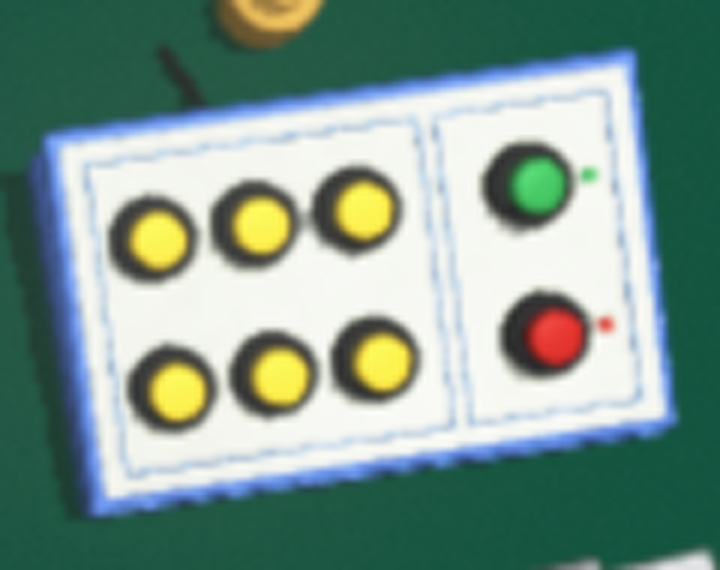

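View pics/sc1.png

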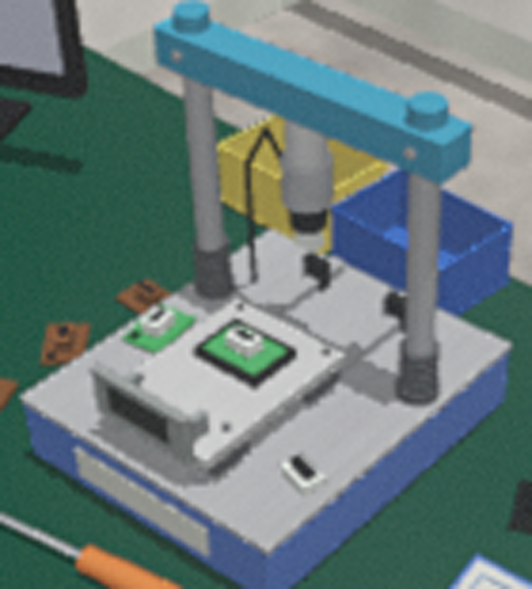

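View pics/sc2.png

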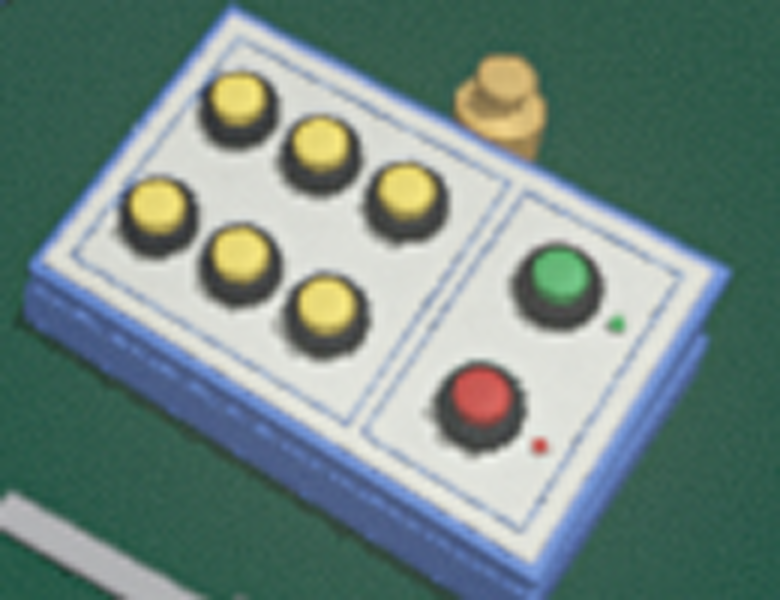

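```bash
cat > h.py <<'E'
import numpy as np, cv2
from scipy.optimize import least_squares
C={"top":(np.array([[427.3,0,258.2],[0,427.3,187.2],[0,0,1]]),np.array([[-0.0114,-0.9999,0.0023],[-0.9902,0.011,-0.1394],[0.1393,-0.0039,-0.9902]]),np.array([35.4,527.8,1151.6])),
"side":(np.array([[378.,0,257.8],[0,378,186.3],[0,0,1]]),np.array([[0.7185,-0.6952,-0.0218],[-0.4947,-0.4887,-0.7186],[0.489,0.5271,-0.6951]]),np.array([-333.7,353.8,968.7]))}
def proj(n,X):
    K,R,t=C[n]; c=K@(R@X+t); return c[:2]/c[2]
def px(p,off,f): return np.array(off)+(np.array(p)+.5)/f-.5
def rz(a): c,s=np.cos(a),np.sin(a); return np.array([[c,-s,0],[s,c,0],[0,0,1]])
E
python3 - <<'E'
from h import *
T=lambda p:("top",px(p,(95,90),4)); S=lambda p:("side",px(p,(175,60),3.8))
obs=[((-70,150,78),T((193,543))),((-70,-150,78),T((642,496))),((160,125,368),T((66,62))),((160,-125,368),T((545,15))),
((-70,150,78),S((22,398))),((-70,-150,78),S((268,551))),((270,-150,78),S((510,347))),((160,125,368),S((190,12))),((160,-125,368),S((428,103)))]
def loc(X,p): return rz(p[2])@np.array(X,float)+np.array([p[0],p[1],0])
f=lambda p:np.concatenate([proj(n,loc(X,p))-q for X,(n,q) in obs])
r=least_squares(f,[500,200,0.05],loss='soft_l1'); print(r.x,f(r.x).reshape(-1,2).round(1).tolist())
p=r.x
# push plate points: offset ox (outer face x in tester frame)
ob2=[((0,55,155),T((313,500))),((0,-55,155),T((490,486))),((0,55,155),S((95,367))),((0,-55,155),S((192,424))),((131,0,122),T((391,301))),((131,0,122),S((245,350)))]
g=lambda d:np.concatenate([proj(n,loc((X[0]+d[0],X[1]+d[1],X[2]),p))-q for X,(n,q) in ob2])
r2=least_squares(g,[-50,0]); print(r2.x,g(r2.x).reshape(-1,2).round(1).tolist()); print("push",loc((r2.x[0],r2.x[1],133),p))
# console
T2=lambda p:("top",px(p,(295,150),6)); S2=lambda p:("side",px(p,(262,205),6))
ts=[(157,241),(262,225),(365,210),(178,391),(283,377),(384,362),(540,186),(556,338)]
ss=[(239,98),(320,142),(407,188),(158,205),(240,252),(325,302),(560,274),(482,394)]
ys=[93,47,1,93,47,1,-77,-77]; row=[1,1,1,0,0,0,1,0]
a=np.radians(12.6)
def cp(i,p,up=22,du=0):
    u=p[3]+68*row[i]+du; X=np.array([u*np.cos(a)-up*np.sin(a),ys[i],70+u*np.sin(a)+up*np.cos(a)])
    return rz(p[2])@X+np.array([p[0],p[1],0])
h=lambda p:np.concatenate([np.concatenate([proj(*[("top"),cp(i,p)])-T2(ts[i])[1],proj("side",cp(i,p))-S2(ss[i])[1]]) for i in range(8)])
r3=least_squares(h,[480,-200,0.1,-34]); print(r3.x,h(r3.x).reshape(-1,4).round(1).tolist())
# also independent triangulation of green
tri=least_squares(lambda X:np.concatenate([proj("top",X)-T2(ts[6])[1],proj("side",X)-S2(ss[6])[1]]),[480,-250,100]).x
print("start",cp(6,r3.x),"tri",tri.round(1),"stop",cp(7,r3.x),"yaw",r3.x[2])
E
```

```text
[5.06347278e+02 1.93990545e+02 9.25694621e-02] [[-0.2, 0.3], [0.2, 0.4], [-1.2, 0.5], [0.3, 0.2], [0.0, -0.2], [0.1, 0.1], [0.7, -0.4], [0.8, -0.7], [0.5, -0.1]]
[-58.34655087  -1.36219987] [[0.1, 0.8], [0.0, -0.3], [-0.4, 0.2], [-1.3, -0.2], [0.3, -0.8], [1.1, -0.4]]
push [448.37645548 187.24077859 133.        ]
[ 5.04441489e+02 -2.30169351e+02  1.32279296e-01 -4.39174806e+01] [[0.1, 0.1, 0.3, -0.4], [-0.2, 0.3, 0.5, -0.1], [-0.2, 0.4, 0.3, 0.1], [-0.1, 0.4, 0.2, -0.3], [-0.5, 0.3, 0.4, 0.0], [-0.3, 0.3, 0.6, 0.1], [-0.4, 0.2, 0.5, -0.1], [-0.1, 0.1, 0.3, -0.0]]
start [ 533.13730449 -304.029805     96.72360761] tri [ 532.7 -304.2   97.1] stop [ 467.35471645 -312.7825906    81.88986719] yaw 0.13227929565331892
```

Call:
jog_arm --pt "0 0 -0.1 -35 38 0 -1" --pt "0 0 -0.2 -71 76 0 -1" --pt "0 0 -0.3 -106 113 0 -1" --pt "0 0 -0.4 -142 151 0 -1" --pt "0 0 -0.471 -177 189 0 -1" --pt "0 0 -0.471 -212 226 0 -1" --pt "0 0 -0.471 -248 264 0 -1" --pt "0 0 -0.471 -283 302 0 -1"

```text
t: 1.15
position: [398.1, 181.2, 231.1]
tcp_rot: [3.141, -0.0, 1.663]
contact_force: [0.4, 0.7, 0.4]
gripper_width: -0.0
```

Call:
jog_arm --pt "0 0 0 1 0 40 -1" --pt "0 0 0 1 0 80 -1" --pt "0 0 0 1 0 105 -1" --pt "0 0 0 1 0 105 -1"

```text
t: 1.65
position: [396.4, 183.3, 123.8]
tcp_rot: [-3.137, 0.001, 1.663]
contact_force: [0.8, -0.5, 1.5]
gripper_width: -0.0
```

Run:
```python
from bench import *
import cv2
c=camera("wrist"); cv2.imwrite("pics/w1.png",c["img"][:,:,::-1])
c=camera("side"); cv2.imwrite("pics/s1.png",cv2.resize(c["img"][60:240,150:330,::-1],None,fx=3.3,fy=3.3,interpolation=cv2.INTER_CUBIC))
s=read_state();print(s["t"],s["position"],s["contact_force"])
```

```text
1.75 [397.955354   183.94190474 127.16114352] [0.48650796 0.21904131 1.18919029]
```

View pics/w1.png

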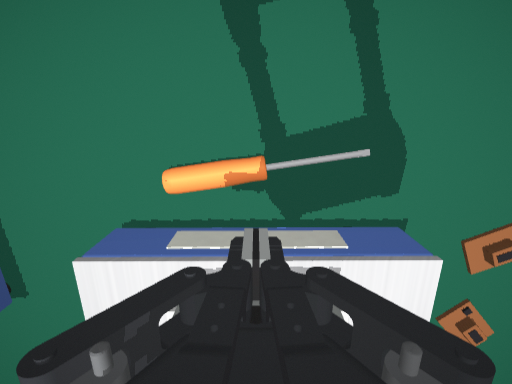

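View pics/s1.png

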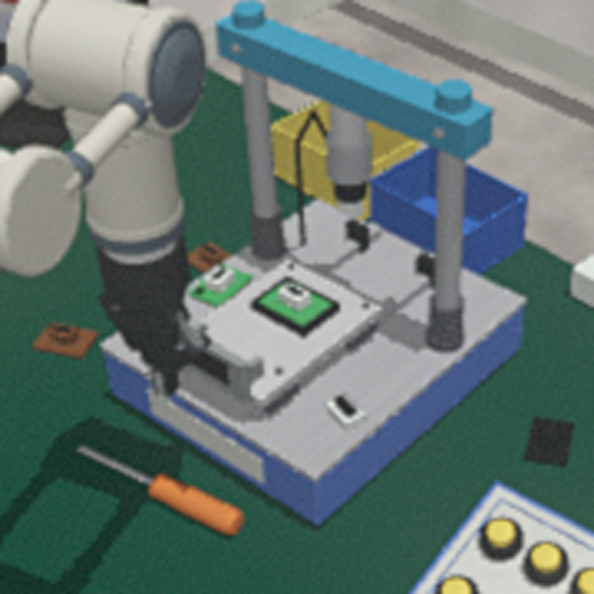

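The tool is lined up with the tester centre: fingertips at column 256, label centre at 257. The plate is about 40 mm ahead of the fingers.

Call:
jog_arm --pt "0 0 0 0 8 1 -1" --pt "0 0 0 0 16 1 -1" --pt "0 0 0 0 22 1 -1" --pt "0 0 0 0 27 1 -1" --pt "0 0 0 0 30 1 -1" --pt "0 0 0 0 32 1 -1" --pt "0 0 0 0 34 1 -1" --pt "0 0 0 0 36 1 -1"

```text
t: 2.75
position: [433.6, 187.2, 125.3]
tcp_rot: [-3.142, -0.0, 1.663]
contact_force: [0.3, -0.5, -0.2]
gripper_width: 0.2
```

Call:
jog_arm --pt "0 0 0 0 2 0 -1" --pt "0 0 0 0 4 0 -1" --pt "0 0 0 0 6 0 -1" --pt "0 0 0 0 8 0 -1" --pt "0 0 0 0 10 0 -1" --pt "0 0 0 0 12 0 -1"

```text
t: 3.5
position: [445.6, 188.4, 125.3]
tcp_rot: [-3.142, -0.0, 1.663]
contact_force: [-2.9, 0.0, 1.3]
gripper_width: -0.4
```

Contact at about 3 N, which matches the expected sliding force. I'll keep pushing slowly.

Call:
jog_arm --pt "0 0 0 0 3 0 -1" --pt "0 0 0 0 6 0 -1" --pt "0 0 0 0 9 0 -1" --pt "0 0 0 0 12 0 -1" --pt "0 0 0 0 15 0 -1" --pt "0 0 0 0 18 0 -1" --pt "0 0 0 0 21 0 -1" --pt "0 0 0 0 24 0 -1"

```text
t: 4.5
position: [469.6, 190.6, 125.3]
tcp_rot: [-3.142, -0.0, 1.663]
contact_force: [-3.2, 1.4, 2.0]
gripper_width: 0.5
```

Call:
jog_arm --pt "0 0 0 0 3 0 -1" --pt "0 0 0 0 6 0 -1" --pt "0 0 0 0 9 0 -1" --pt "0 0 0 0 12 0 -1" --pt "0 0 0 0 15 0 -1" --pt "0 0 0 0 18 0 -1" --pt "0 0 0 0 21 0 -1" --pt "0 0 0 0 24 0 -1"

```text
t: 5.5
position: [493.5, 192.7, 125.2]
tcp_rot: [-3.141, 0.0, 1.663]
contact_force: [-2.6, 2.2, 0.3]
gripper_width: -0.4
```

Call:
jog_arm --pt "0 0 0 0 3 0 -1" --pt "0 0 0 0 6 0 -1" --pt "0 0 0 0 9 0 -1" --pt "0 0 0 0 12 0 -1" --pt "0 0 0 0 15 0 -1" --pt "0 0 0 0 18 0 -1"

```text
t: 6.25
position: [511.4, 194.4, 125.2]
tcp_rot: [-3.141, -0.0, 1.663]
contact_force: [-3.6, 3.3, 0.0]
gripper_width: 0.0
```

Call:
jog_arm --pt "0 0 0 0 2 0 -1" --pt "0 0 0 0 4 0 -1" --pt "0 0 0 0 6 0 -1" --pt "0 0 0 0 8 0 -1" --pt "0 0 0 0 9 0 -1" --pt "0 0 0 0 10 0 -1" --pt "0 0 0 0 11 0 -1" --pt "0 0 0 0 12 0 -1"

```text
t: 7.25
position: [523.2, 195.4, 125.2]
tcp_rot: [-3.142, 0.0, 1.663]
contact_force: [-2.8, 2.2, 0.3]
gripper_width: 0.0
```

Call:
jog_arm --pt "0 0 0 0 1 0 -1" --pt "0 0 0 0 2 0 -1" --pt "0 0 0 0 3 0 -1"

```text
t: 7.62
position: [524.7, 195.6, 125.3]
tcp_rot: [-3.138, 0.0, 1.663]
contact_force: [-12.3, -0.4, 4.0]
gripper_width: -0.0
```

Call:
jog_arm --pt "0 0 0 0 1 0 -1" --pt "0 0 0 0 2 0 -1"

```text
t: 7.88
position: [524.7, 195.6, 125.3]
tcp_rot: [-3.133, 0.001, 1.664]
contact_force: [-22.0, -1.0, 7.8]
gripper_width: -0.1
```

It stalls at x = 524.7 and the force rises to 22 N, so this is the hard stop. I'll back off and check.

Call:
jog_arm --pt "0 0 0 0 -3 0 -1" --pt "0 0 0 0 -8 0 -1" --pt "0 0 0 0 -20 0 -1" --pt "0 0 0 0 -45 0 -1" --pt "0 0 0 0 -80 -5 -1" --pt "0 0 0 0 -100 -40 -1" --pt "0 0 0 0 -110 -90 -1" --pt "0 0 0 0 -110 -110 -1"

```text
t: 8.88
position: [418.6, 185.8, 239.4]
tcp_rot: [3.135, -0.001, 1.663]
contact_force: [0.4, -0.9, -0.8]
gripper_width: -0.0
```

Run:
```python
from bench import *
import cv2
c=camera("top"); cv2.imwrite("pics/t2.png",cv2.resize(c["img"][80:240,90:270,::-1],None,fx=3.7,fy=3.7,interpolation=cv2.INTER_CUBIC))
c=camera("side"); cv2.imwrite("pics/s2.png",cv2.resize(c["img"][60:215,175:315,::-1],None,fx=3.8,fy=3.8,interpolation=cv2.INTER_CUBIC))
s=read_state();print(s["t"],s["position"],s["contact_force"],s["qpos"])
```

```text
8.975 [419.25578974 185.93440873 238.74504397] [-0.31914899  0.4603787   0.29452278] [ 3.43470261e-01 -2.93970867e-01  1.57695045e+00 -3.44882720e-04
  1.85182532e+00 -1.31948469e+00]
```

View pics/t2.png

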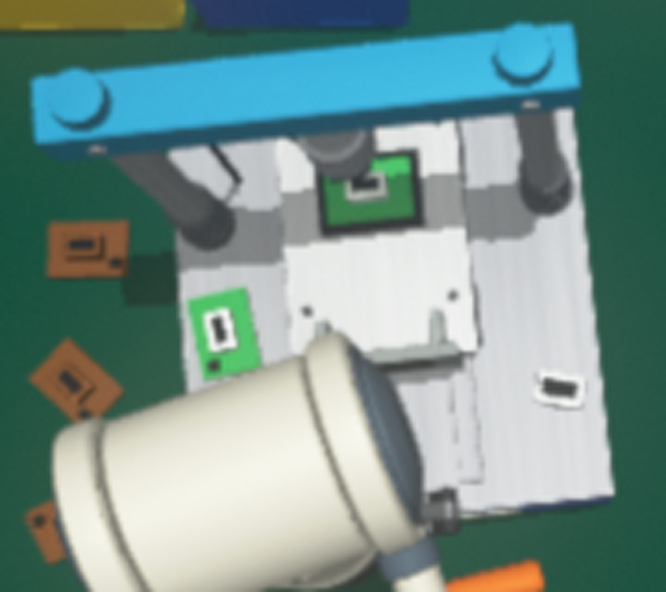

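View pics/s2.png

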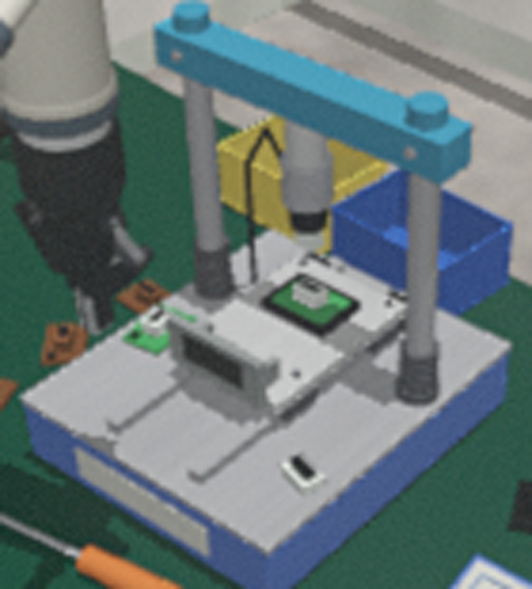

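Shuttle is home with the sample seated under the plug: nest at (369,192) in the top crop, push plate at (225,355) in the side crop. Next I'll check the travel and work out the move to the button.

Run:
```python
from h import *
from bench import *
from scipy.spatial.transform import Rotation as Ro
p=[506.35,193.99,.0926]
T=lambda q:("top",px(q,(90,80),3.7)); S=lambda q:("side",px(q,(175,60),3.8))
ob=[((0,-55,155),T((463,357))),((0,55,155),S((170,323))),((131,0,122),T((370,192))),((131,0,122),S((309,300)))]
g=lambda d:np.concatenate([proj(n,rz(p[2])@np.array([X[0]+d[0],X[1]+d[1],X[2]])+[p[0],p[1],0])-q for X,(n,q) in ob])
r=least_squares(g,[30,0]);print("plate local x",r.x, "was -58.3",g(r.x).round(1))
s=read_state(); R0=Ro.from_euler('xyz',s["tcp_rot"])
a=np.radians(12.6);w=.132
z=np.array([np.sin(a)*np.cos(w),np.sin(a)*np.sin(w),-np.cos(a)]);y=np.array([np.cos(a)*np.cos(w),np.cos(a)*np.sin(w),np.sin(a)]);x=np.cross(y,z)
R1=Ro.from_matrix(np.c_[x,y,z]); print("rotvec tool",(R0.inv()*R1).as_rotvec(), R1.as_euler('xyz'))
B=np.array([533.,-304.1,96.8])
for d in (90,40):
    P=B-z*d; print(d,P,"shift tool",R0.inv().apply(P-s["position"]))
```

```text
plate local x [28.67978809 -1.82503456] was -58.3 [-0.6  0.3 -0.8 -1.1  0.5  0.1  1.3  0.6]
rotvec tool [-0.21319898  0.00316148 -0.03990775] [2.92168117 0.         1.70279633]
90 [ 513.53790182 -306.68402242  184.63250857] shift tool [-499.27362997   48.23650921   53.75205532]
40 [ 524.35017859 -305.24845441  135.83667048] shift tool [-498.90491827   58.80990958  102.61991036]
```

Measured travel is about 87 mm, within image error of 90, and it ended in a hard stall. Now I'll move above the green button, the one at top-view (383,181). It is the farther of the right-hand pair; red is at (387,206).

Call:
jog_arm --pt "0 0 0 -55 6 0 -1" --pt "-0.03 0 0 -110 12 0 -1" --pt "-0.06 0 -0.01 -170 18 0 -1" --pt "-0.1 0 -0.02 -230 24 0 -1" --pt "-0.13 0 -0.03 -290 30 10 -1" --pt "-0.16 0 -0.04 -350 36 25 -1" --pt "-0.19 0.003 -0.04 -410 42 40 -1" --pt "-0.213 0.003 -0.04 -465 46 54 -1"

```text
t: 9.98
position: [506.5, -275.0, 178.8]
tcp_rot: [2.929, 0.0, 1.702]
contact_force: [0.8, 0.5, 0.1]
gripper_width: -0.1
```

Call:
jog_arm --pt "0 0 0 -34 0 0 -1" --pt "0 0 0 -34 0 0 -1"

```text
t: 10.22
position: [510.5, -308.5, 178.3]
tcp_rot: [2.932, -0.001, 1.699]
contact_force: [0.1, 0.1, -0.2]
gripper_width: -0.2
```

```bash
cat > d.py <<'E'
from h import *
from bench import *
from scipy.spatial.transform import Rotation as Ro
s=read_state(); R0=Ro.from_euler('xyz',s["tcp_rot"])
B=np.array([533.,-304.1,96.8])
print(s["t"],s["position"],s["tcp_rot"],s["contact_force"],"to cap in tool axes",R0.inv().apply(B-s["position"]))
E
python3 d.py
python3 - <<'E'
from bench import *
import cv2
c=camera("top"); cv2.imwrite("pics/t3.png",cv2.resize(c["img"][120:250,290:430,::-1],None,fx=4.5,fy=4.5,interpolation=cv2.INTER_CUBIC))
c=camera("side"); cv2.imwrite("pics/s3.png",cv2.resize(c["img"][170:310,255:400,::-1],None,fx=4.2,fy=4.2,interpolation=cv2.INTER_CUBIC))
c=camera("wrist"); cv2.imwrite("pics/w3.png",c["img"][:,:,::-1])
E
```

```text
10.225 [ 510.51548975 -308.52066706  178.28874593] [ 2.93172802e+00 -1.28747754e-03  1.69934053e+00] [ 0.09104263  0.10145569 -0.24925262] to cap in tool axes [ 1.39697797  5.3872614  84.46618897]
```

View pics/s3.png

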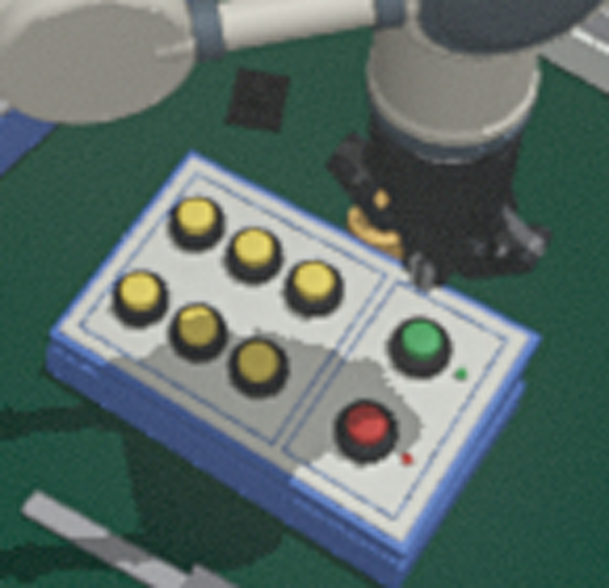

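View pics/w3.png

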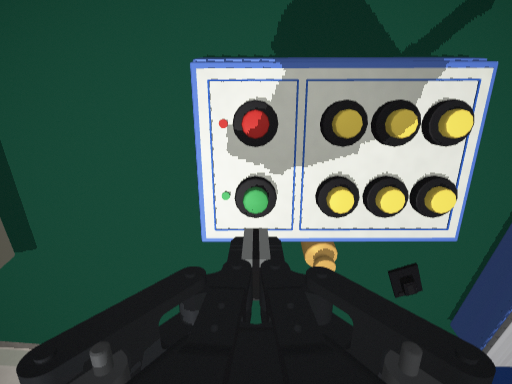

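The wrist view shows the closed fingertips on column 256, in line with the green cap at (256,200). Red is at (256,123), clear of them. Descending.

Call:
jog_arm --pt "0 0 0 0 2 20 -1" --pt "0 0 0 0 3 40 -1" --pt "0 0 0 0 4 55 -1" --pt "0 0 0 0 4 68 -1" --pt "0 0 0 0 4 68 -1" --pt "0 0 0 0 4 68 -1"

```text
t: 11.12
position: [530.1, -304.6, 116.3]
tcp_rot: [2.928, 0.002, 1.703]
contact_force: [-0.0, -0.2, 0.2]
gripper_width: -0.1
```

```bash
python3 d.py
python3 - <<'E'
from bench import *
import cv2
c=camera("side"); cv2.imwrite("pics/s4.png",cv2.resize(c["img"][220:300,310:390,::-1],None,fx=6,fy=6,interpolation=cv2.INTER_CUBIC))
c=camera("wrist"); cv2.imwrite("pics/w4.png",cv2.resize(c["img"][100:280,160:350,::-1],None,fx=3,fy=3,interpolation=cv2.INTER_CUBIC))
E
```

```text
11.125 [ 530.09821876 -304.59133403  116.30798436] [2.92796416e+00 1.84898871e-03 1.70291930e+00] [-0.01686223 -0.20615941  0.15083268] to cap in tool axes [ 0.14084412 -1.26142797 19.68786834]
```

View pics/s4.png

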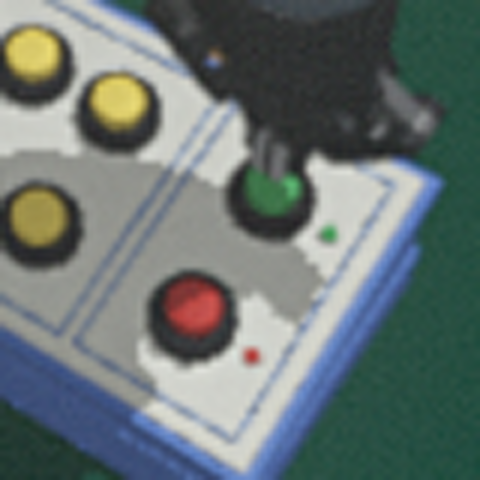

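View pics/w4.png

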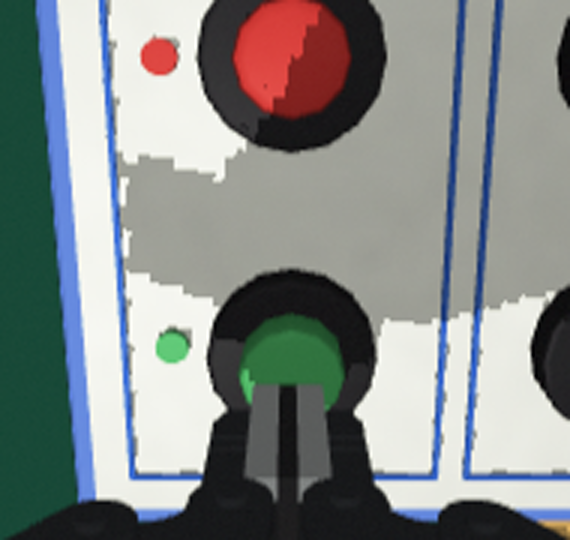

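Fingertips are centred over the green cap, about 20 mm above it.

Call:
jog_arm --pt "0 0 0 0 -1 5 -1" --pt "0 0 0 0 -1 10 -1" --pt "0 0 0 0 -1 14 -1" --pt "0 0 0 0 -1 16 -1" --pt "0 0 0 0 -1 17 -1" --pt "0 0 0 0 -1 18 -1"

```text
t: 11.98
position: [532.7, -304.1, 98.2]
tcp_rot: [2.929, 0.001, 1.703]
contact_force: [-2.7, 0.7, 1.3]
gripper_width: -0.2
```

Call:
jog_arm --pt "0 0 0 0 0 1 -1" --pt "0 0 0 0 0 2 -1"

```text
t: 12.22
position: [533.1, -304.0, 96.2]
tcp_rot: [2.928, 0.001, 1.703]
contact_force: [-2.7, 0.9, 2.6]
gripper_width: 0.1
```

Call:
jog_arm --pt "0 0 0 0 0 1 -1" --pt "0 0 0 0 0 2 -1"

```text
t: 12.48
position: [533.6, -304.0, 94.2]
tcp_rot: [2.928, 0.001, 1.703]
contact_force: [-2.8, 1.1, 3.9]
gripper_width: -0.1
```

Call:
jog_arm --pt "0 0 0 0 0 0.7 -1" --pt "0 0 0 0 0 1.4 -1"

```text
t: 12.72
position: [533.8, -303.9, 93.2]
tcp_rot: [2.928, 0.002, 1.703]
contact_force: [-6.6, 1.9, 8.7]
gripper_width: 0.0
```

Call:
jog_arm --pt "0 0 0 0 0 0.5 -1" --pt "0 0 0 0 0 1 -1"

```text
t: 12.98
position: [533.9, -304.0, 93.1]
tcp_rot: [2.928, 0.002, 1.703]
contact_force: [-8.1, 3.1, 12.2]
gripper_width: -0.0
```

The button has bottomed: position stalls at z 93.1 and force has risen past 5 N. Releasing.

Call:
jog_arm --pt "0 0 0 0 0 -3 -1" --pt "0 0 0 0 0 -8 -1" --pt "0 0 0 0 0 -20 -1" --pt "0 0 0 0 0 -40 -1" --pt "0 0 0 0 0 -70 -1" --pt "0 0 0 0 -40 -110 -1" --pt "0 0 0 0 -80 -130 -1" --pt "0 0 0 0 -120 -140 -1"

```text
t: 13.98
position: [387.4, -323.6, 206.3]
tcp_rot: [2.926, 0.005, 1.703]
contact_force: [0.8, -1.8, -0.7]
gripper_width: 0.1
```

Call:
jog_arm --pt "0 0 0 0 -10 -5 -1" --pt "0 0 0 0 -10 -5 -1"

```text
t: 14.22
position: [377.7, -324.9, 207.2]
tcp_rot: [2.927, 0.003, 1.702]
contact_force: [0.3, -0.0, -0.1]
gripper_width: 0.2
```

```bash
python3 d.py
python3 - <<'E'
from bench import *
import cv2
c=camera("side"); cv2.imwrite("pics/s5.png",cv2.resize(c["img"][60:310,160:400,::-1],None,fx=2.4,fy=2.4,interpolation=cv2.INTER_CUBIC))
c=camera("top"); cv2.imwrite("pics/t5.png",c["img"][:,:,::-1])
c=camera("wrist"); cv2.imwrite("pics/w5.png",c["img"][:,:,::-1])
E
```

```text
14.225 [ 377.66229348 -324.91976923  207.19424944] [2.92715332 0.00297212 1.70178244] [ 0.2783267  -0.01101169 -0.09116306] to cap in tool axes [  0.68057169 129.64511524 141.21556955]
```

View pics/s5.png

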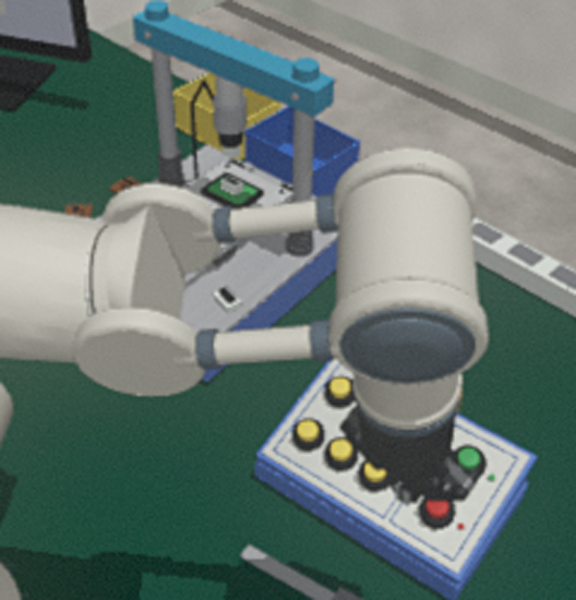

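View pics/t5.png

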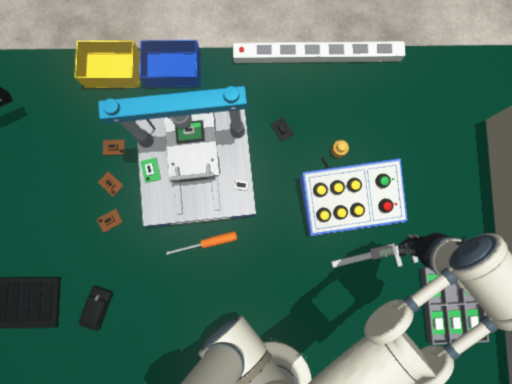

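Everything else sits where it was and the green cap is back up. One last, unobstructed measurement of the shuttle travel.

Run:
```python
import cv2
t=cv2.imread("pics/t5.png")
cv2.imwrite("pics/tc5.png",cv2.resize(t[90:235,95:265],None,fx=4,fy=4,interpolation=cv2.INTER_CUBIC))
a=cv2.imread("pics/tc2.png"); b=cv2.resize(t[150:245,295:415],None,fx=6,fy=6,interpolation=cv2.INTER_CUBIC)
print("console diff",cv2.absdiff(a,b)[:430].mean(), cv2.absdiff(a,b)[130:240,470:590].max())
```

```text
console diff 2.371608527131783 7
```

View pics/tc5.png

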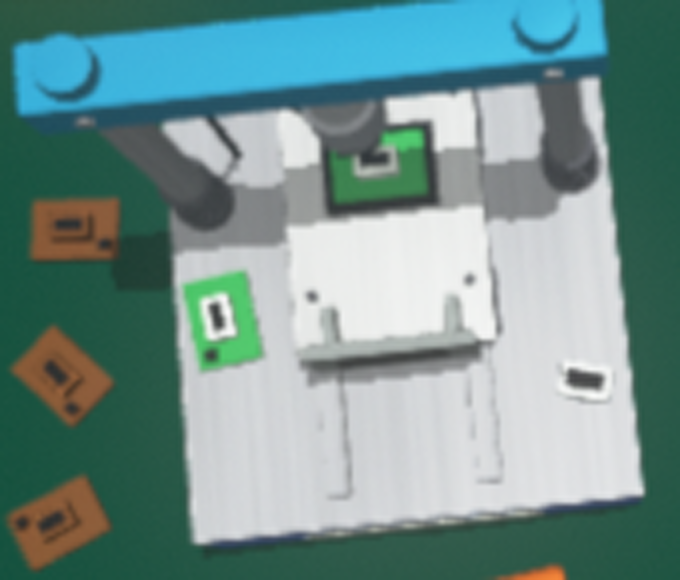

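Run:
```python
from h import *
f=lambda q:least_squares(lambda X:proj("top",np.array([X[0],X[1],112.]))-px(q,(95,90),4),[500,190]).x
for a,b in (((323,432),(311,296)),((482,415),(469,279))): print(np.linalg.norm(f(a)-f(b)))
from bench import *
s=read_state();print(s["contact_force"],s["joint_velocities"].round(3)); print(hand_in())
```

```text
90.34001536318267
90.55606207680704
[ 0.17400184  0.18580236 -0.10899905] [ 0.005  0.007  0.002 -0.001  0.002 -0.003]
the job is handed in; nothing more can be done
None
```

The sample is under the plug and the start button has been pressed. I handed the job in at about 14.4 s of the 45 s allowed; no verdict was reported.

- **Shuttle:** I pushed it in by its front plate with the closed fingertips, at about 3 N, until it stopped at the hard stop. The force there reached 22 N. The shuttle's screws had moved 90.3 and 90.6 mm in the top images, against 90 mm nominal. An earlier, rougher check with the arm partly in the way gave about 87 mm.
- **Sample:** it is still seated in the nest.
- **Start button:** I pressed the green button until it bottomed, reaching about 15 N total, which is well over the 5 N needed for full travel. In the last top image its cap looks the same as before the press, so it came back up.
- **Everything else:** I did not touch the red or yellow buttons, and the other items looked unmoved in the last top image. The arm had withdrawn and the force reading was back near zero.

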